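Check the hinged tins and set the stiff one aside

ROBOT

A 7-joint arm with a two-finger parallel gripper is mounted at the origin on a cart in front of the work surface, level with it; the furniture and walls round the work are solid. World frame = base frame: x ahead of the robot, y to its left, z up, the work surface at z = 0. Lengths are in m, angles in rad, forces in N, time in s.
With the tool pointing down it reaches from about 0.425 to 1.025 m from the base axis. Payload 9.4 kg.
Tool frame: the origin (TCP) lies on the centre line of the jaws, within the pads' length; the fingertips stand 8 mm ahead of it and the grasp point (between the pads) lies 11 mm behind it; z points along the fingers, y is the line along which they close (so a half turn about z gives the same grasp; the last joint's range is limited). The gripper opens to 85 mm and grips with 20 to 120 N. Pads are 22 mm wide; open, the fingers measure 114 mm over their backs; the gripper's body (76 mm by 85 mm) begins 54 mm behind the grasp point. The pads swing forward as they close: fully open they stand 13 mm farther back than shut.
Start: joints at [-1.276, 0.599, -0.003, 1.599, 0.002, 0.943, -0.08], TCP at [0.263, 0.675, 0.239] pointing down, gripper open.
Joint ranges: [-2.57, 2.57], [-0.35, 1.97], [-1.29, 1.29], [0.11, 2.56], [-1.05, 4.19], [0.11, 1.86], [-2.63, 2.63]. Speed limits (rad/s): [2.22, 2.22, 3.01, 3.01, 3.14, 3.14, 3.14].

INTERFACE

Orientations are given as a rotation vector (axis times angle).
In Python, from station import bot gives the robot as it stands. The module is installed in compiled form; this text tells all that it offers.
- The arm moves only by the tool jog_arm, never from a script. Its argument "deltas" is a list of rows, each a list of 3 entries, a list of its own where there are three numbers: the turn, a rotation vector about the tool's x, y, z in rad, then the shift along the tool's x, y, z in cm, then the closure, from -1 (fully open) to 1 (shut), so that 0 is half open. A call has 1 to 5 rows; each row shifts and turns the commanded pose from where the row before left it, along the tool's axes as they then stand; what a row does not reach is not made up. A row lasts 1/12 s, in which the tool goes at most 41.7 mm and 7.16 degrees, less where a joint would pass 70% of its speed; a pose out of reach is approached as far as the arm can. A call is refused whole if a number of a shift passes 4.17 or a number of a turn 0.125, either way. A call with a gripper value outside its range is refused whole. The fingers move at their own pace and stop on an object; "squeeze" is the grip in N (left out, the last holds). Time passes only in rows, so rows that do not move let the fingers close. It gives the time, the measured TCP pose, the force, the opening and the grip force at its end, in the units of the state.
- bot.get_obs(): the state, without advancing time (a new reading comes with each control period).
- bot.snapshot(name): name is "scene" or "top"; returns (picture, depth): 420x560x3 uint8, red, green, blue; 420x560 float32, m along the optical axis (not along the pixel's ray), 0 where there is no reading.
- bot.calibration(name): a dict with "fx", "fy", "cx", "cy" (pixels), "cam_to_world" (4x4, takes a point from camera to world coordinates). Camera axes: x right, y up, looking along -z (the intrinsics and any distortion apply to the point x, -y, -z); pixel columns grow to the right and rows downward; lengths in m; the calibration is good to about 2 mm. A picture is of the moment at which its call begins. calibration takes no time and is no camera call.
- bot.job_done(): hands the job in; it is judged then, once.
Trained networks look in the newest picture that a camera, given by its name, has taken for a name from the list of things; names that differ only in an ending like _2 or _b are one class to them, and where a whole thing is asked for, a point or a joint stands for the part that bears it (a point fixed in the world has none). Each returns a list of dicts, best first, with "p" (0 to 1); they miss things now and then, are a little off and sometimes report something else, mostly with a low value. They report only what shows in the picture. A call takes as long as a camera call. They do not tell look-alikes from the thing itself.
- bot.spot_in(thing, camera): "position" ([column, row] in pixels, amid what is visible of it).
- bot.mark_of(thing, camera): "position" ([column, row] in pixels: a listed point, or the origin of a listed thing).
The state is a dict: "t": time; "qpos": joint angles; "qd": joint speeds; "joint_efforts": joint torques, N m; "ee_pos": TCP position; "ee_rot": TCP orientation; "force": force on the tool from outside, world axes, zero at the start; "moment": the same for the moment, N m; "opening": finger opening in m; "gripper_force": force on a finger pad.
Only numpy, scipy, OpenCV 4.12 (cv2) and the standard library are available. Lean on these libraries where they do the work, as an engineer would, in place of code of your own. Each camera call takes 0.05 s, during which the arm holds its last target. There are 200 camera calls.

TASK

One of the two steel tins with a thumb tab has a stiff hinge; try their lids by the tab to find out which. Leave the tin whose lid swings freely standing on the worktop with its lid wide open, and stand the stiff one upright, shut, well inside the edges of the chopping board.

Things in the scene. Friction and masses are not known exactly. Their poses are not given: they have to be found in the camera images.
- tin_a: one of two like loose steel tins, 0.55 kg, body 84 (x) x 54 (y) x 50 mm, hinged lid 88 x 58 mm; 58 mm high shut. Origin: centre of underside, z up, x from thumb tab to hinge. Tab: tongue at the lid's -x end, ending in a round bar 18 mm long (y), 10 mm thick, centred at x -66, z 55 mm when shut; pinched by its ends it turns in the fingers as the lid rises. Hinge axis: along y at x 44, z 50 mm
- tin_a_lid (a joint): opening angle of tin_a's lid, rad: 0 shut, 1.57 upright, grows as the tab rises. A free lid needs almost no force, falls to its stop at 1.9 and stays there once past upright; let go earlier, it falls shut. A stiff one never gives beyond 0.07 and the tin tips up with the tab: lower it again gently
- tin_b: one of two like loose steel tins, 0.55 kg, body 84 (x) x 54 (y) x 50 mm, hinged lid 88 x 58 mm; 58 mm high shut. Origin: centre of underside, z up, x from thumb tab to hinge. Tab: tongue at the lid's -x end, ending in a round bar 18 mm long (y), 10 mm thick, centred at x -66, z 55 mm when shut; pinched by its ends it turns in the fingers as the lid rises. Hinge axis: along y at x 44, z 50 mm
- tin_b_lid (a joint): opening angle of tin_b's lid, rad: 0 shut, 1.57 upright, grows as the tab rises. A free lid needs almost no force, falls to its stop at 1.9 and stays there once past upright; let go earlier, it falls shut. A stiff one never gives beyond 0.07 and the tin tips up with the tab: lower it again gently
- board: wooden chopping board lying flat, fixed to the worktop, 250 mm (its x) x 360 mm (its y), 22 mm thick; origin: centre of its underside, z up
There are look-alikes about, which are no part of the job. Leave any blue look-alike of the tin_b alone.

How it is judged:
At the end, for the whole second after the job is handed in: The free tin stands upright (within 10 degrees) on the worktop with its lid open beyond 1.3 rad; the stiff tin stands upright (within 10 degrees) on the board, its centre within 100 mm of the board's centre along the board's x and 155 mm along its y; both at rest (((value of joint tin_a_lid above 1.3 rad and height (world z) of tin_a below 0.01 m and angle between each of tin_a, tin_b's own z axis and vertical below 0.17 rad and x of tin_b in the frame of board between -0.1 and 0.1 m and y of tin_b in the frame of board between -0.155 and 0.155 m and z of tin_b in the frame of board between 0.012 and 0.032 m and linear speed of each of tin_a, tin_b below 0.02 m/s) or (value of joint tin_b_lid above 1.3 rad and height (world z) of tin_b below 0.01 m and angle between each of tin_b, tin_a's own z axis and vertical below 0.17 rad and x of tin_a in the frame of board between -0.1 and 0.1 m and y of tin_a in the frame of board between -0.155 and 0.155 m and z of tin_a in the frame of board between 0.012 and 0.032 m and linear speed of each of tin_b, tin_a below 0.02 m/s))); the robot touches nothing.
It also fails if it takes over 64 s, if anything falls off the work surface, if the arm or the gripper's body presses on something with over 40 N, if the wrist force passes 120 N, or if a joint passes its speed limit or range.

## Working session

There is one attempt and no reset: what is moved stays moved. The work goes in short steps, Python scripts to look and compute and a tool call to move; the robot and the scene stay as the last step left them, time stands still between calls to the robot, and variables do not carry over. Pictures are saved under pics/ and viewed, at most 10 in all, crops included, and the job is handed in when it is done.

Besides the shell and the picture viewer there is one more tool, called after "Call:" by a JSON object that holds its "op" and its "data". jog_arm: Moves the arm, as the interface text tells. Its arguments: {"type":"object","properties":{"deltas":{"type":"array"},"squeeze":{"type":"number"}},"required":["deltas"]}

```bash
mkdir -p pics; cat > h.py <<'E'
import numpy as np, cv2
from station import bot
from scipy.spatial.transform import Rotation as R
def snap(c,n):
    p,d=bot.snapshot(c); cv2.imwrite(f'pics/{n}.png',p[:,:,::-1]); np.save(f'pics/{n}.npy',d); return p,d
def w(c,u,v,d):
    k=bot.calibration(c); z=d[int(round(v)),int(round(u))] if not np.isscalar(d) else d
    return (k['cam_to_world']@[(u-k['cx'])/k['fx']*z,-(v-k['cy'])/k['fy']*z,-z,1])[:3]
def cloud(c,d):
    k=bot.calibration(c); v,u=np.mgrid[:420,:560]
    P=np.stack([(u-k['cx'])/k['fx']*d,-(v-k['cy'])/k['fy']*d,-d,np.ones_like(d)],-1)
    return (P@k['cam_to_world'].T)[...,:3]
E
python3 - <<'E'
from h import *
np.set_printoptions(precision=3,suppress=True)
for c in('top','scene'):
    p,d=snap(c,c+'1'); k=bot.calibration(c); print(c,k)
    for t in('tin_a','board'):
        for r in bot.spot_in(t,c): print(t,r, w(c,*r['position'],d))
print(bot.get_obs())
a=[cv2.imread(f'pics/{c}1.png') for c in('top','scene')]
cv2.imwrite('pics/both.png',cv2.resize(np.vstack(a),None,fx=.71,fy=.71))
E
```

```text
top {'fx': 380.37684680700784, 'fy': 380.37684680700784, 'cx': 284.1091365898237, 'cy': 212.55373801706358, 'cam_to_world': array([[ 0.025,  0.996, -0.081,  0.414],
       [-1.   ,  0.025, -0.001,  0.027],
       [ 0.001,  0.081,  0.997,  0.927],
       [ 0.   ,  0.   ,  0.   ,  1.   ]])}
tin_a {'position': [242.4, 179.0], 'p': 0.95} [0.56  0.126 0.057]
tin_a {'position': [159.3, 191.6], 'p': 0.75} [0.525 0.316 0.058]
tin_a {'position': [269.8, 274.4], 'p': 0.59} [0.343 0.057 0.056]
board {'position': [392.6, 201.9], 'p': 0.59} [ 0.52  -0.232  0.019]
scene {'fx': 385.9339802724958, 'fy': 385.9339802724958, 'cx': 281.27080799500254, 'cy': 196.70153410769947, 'cam_to_world': array([[-0.894,  0.294, -0.337,  0.189],
       [-0.447, -0.611,  0.653,  0.587],
       [-0.014,  0.735,  0.678,  0.61 ],
       [ 0.   ,  0.   ,  0.   ,  1.   ]])}
tin_a {'position': [224.1, 216.9], 'p': 0.93} [0.542 0.155 0.054]
tin_a {'position': [335.3, 224.8], 'p': 0.86} [0.332 0.083 0.059]
tin_a {'position': [184.7, 292.5], 'p': 0.56} [0.503 0.336 0.058]
board {'position': [306.6, 146.4], 'p': 0.7} [ 0.509 -0.184  0.021]
{'t': 0.3, 'qpos': array([-1.276,  0.6  , -0.003,  1.6  ,  0.002,  0.943, -0.08 ]), 'qd': array([-0.001, -0.003,  0.   , -0.002, -0.001, -0.   ,  0.   ]), 'joint_efforts': array([ -0.002, -77.549,   1.562, -25.79 ,   0.012,   0.006,  -0.   ]), 'ee_pos': array([0.263, 0.675, 0.239]), 'ee_rot': array([-0.581, -3.087,  0.001]), 'force': array([0.534, 1.194, 0.091]), 'moment': array([ 0.015,  0.02 , -0.032]), 'gripper_force': 0.0, 'opening': 0.08508642739090407}
```

View pics/top1.png

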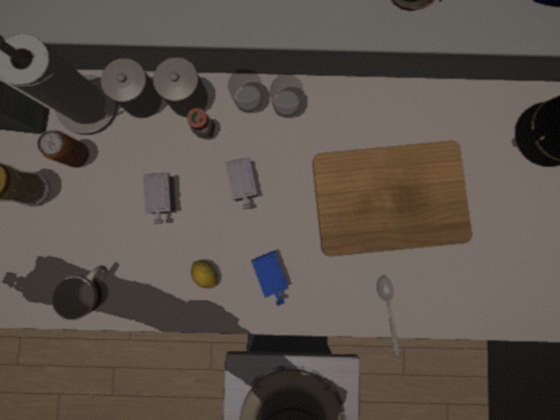

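View pics/scene1.png

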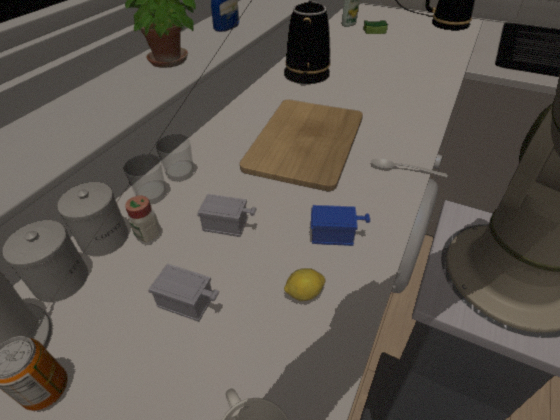

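The top view shows two grey steel tins with tabs at (242,180) and (159,193). A blue look-alike stands at (270,275), which I leave alone, and the board is at (392,200). Next I crop on the two grey tins and measure them.

```bash
python3 - <<'E'
from h import *
np.set_printoptions(precision=4,suppress=True)
k=bot.calibration('top')
p=cv2.imread('pics/top1.png'); cv2.imwrite('pics/crop.png',cv2.resize(np.clip(p[140:240,130:290]*1.6,0,255).astype(np.uint8),None,fx=5,fy=5,interpolation=cv2.INTER_CUBIC))
d=np.load('pics/top1.npy'); P=cloud('top',d)
d2=np.load('pics/scene1.npy'); P2=cloud('scene',d2)
for n,c in(('near',(.56,.126)),('left',(.525,.316))):
  for nm,Q in(('top',P),('scene',P2)):
    m=(np.hypot(Q[...,0]-c[0],Q[...,1]-c[1])<.12)&(Q[...,2]>.044)&(Q[...,2]<.075)
    nl,lab,st,ce=cv2.connectedComponentsWithStats(m.astype(np.uint8))
    i=1+np.argmax(st[1:,4]); q=Q[lab==i]
    r=cv2.minAreaRect((q[:,:2]*1000).astype(np.float32)); print(n,nm,st[i],'z',np.median(q[:,2]),'rect',r, 'mean',q.mean(0))
    lid=(lab==i).astype(np.uint8)
    o=cv2.morphologyEx(lid,cv2.MORPH_OPEN,np.ones((11,11)) if nm=='top' else np.ones((13,13)))
    q=Q[o>0]; t=Q[(lid>0)&(cv2.dilate(o,np.ones((5,5)))==0)]
    print('  lid',cv2.minAreaRect((q[:,:2]*1000).astype(np.float32)),'tab',len(t),t.mean(0))
m=(P[...,2]>.015)&(P[...,2]<.028)&(P[...,1]<-.03)&(P[...,0]>.3)&(P[...,0]<.75)&(P[...,1]>-.5)
nl,lab,st,ce=cv2.connectedComponentsWithStats(m.astype(np.uint8)); i=1+np.argmax(st[1:,4])
print('board',cv2.minAreaRect((P[lab==i][:,:2]*1000).astype(np.float32)))
for r in bot.mark_of('tin_a','top'): print(r,w('top',*r['position'],float(d[180,242]+.05)))
print(R.from_rotvec(bot.get_obs()['ee_rot']).as_matrix())
E
```

```text
near top [ 225  157   33   52 1027] z 0.05844455029260309 rect ((550.3024291992188, 127.31410217285156), (118.3600845336914, 57.976219177246094), 13.732582092285156) mean [0.5579 0.1291 0.0583]
  lid ((573.8895263671875, 134.52670288085938), (58.03015899658203, 56.33787155151367), 1.748703122138977) tab 358 [0.5304 0.1226 0.0581]
near scene [ 197  194   60   29 1084] z 0.05800199622632385 rect ((549.9152221679688, 128.70611572265625), (116.71437072753906, 61.08460998535156), 12.946430206298828) mean [0.5552 0.1344 0.057 ]
  lid ((564.9548950195312, 133.4787139892578), (79.60086059570312, 62.778358459472656), 18.225627899169922) tab 195 [0.5207 0.1221 0.0561]
left top [ 143  173   29   51 1093] z 0.05833271435080234 rect ((511.5299377441406, 321.55120849609375), (118.3121566772461, 59.125762939453125), 5.427629470825195) mean [0.5192 0.3211 0.058 ]
  lid ((523.7487182617188, 322.6987609863281), (91.9710922241211, 59.09626388549805), 5.284019947052002) tab 62 [0.4619 0.3147 0.0575]
left scene [ 149  264   70   44 1777] z 0.05834172995542264 rect ((510.1093444824219, 322.1416320800781), (115.06591796875, 59.696006774902344), 6.4814605712890625) mean [0.5163 0.3259 0.0578]
  lid ((523.2291259765625, 329.2669372558594), (59.36577606201172, 75.07221221923828), 36.046932220458984) tab 552 [0.5033 0.3229 0.0569]
board ((531.2321166992188, -230.37835693359375), (250.28955078125, 361.7780456542969), 7.0308685302734375)
{'position': [245.8, 181.3], 'p': 0.68} [0.562  0.123  0.0107]
{'position': [267.5, 272.1], 'p': 0.61} [ 0.3433  0.0646 -0.007 ]
{'position': [164.3, 196.0], 'p': 0.6} [0.5214 0.3202 0.0076]
[[-0.9317  0.3632 -0.0001]
 [ 0.3632  0.9317 -0.0003]
 [-0.0001 -0.0003 -1.    ]]
```

View pics/crop.png

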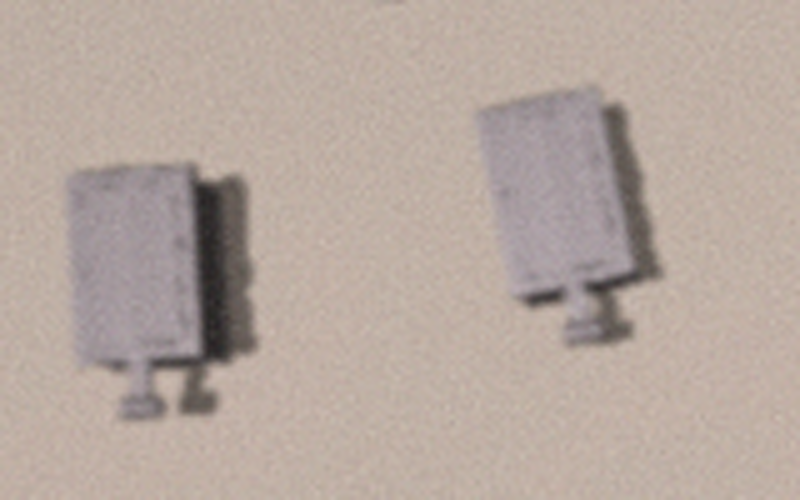

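Both grey tins have a tab and match the description. The blue one is excluded. I try the left tin first.

Call:
{"op": "jog_arm", "data": {"deltas": [[[0,0,-0.117],[0,0,0],0],[[0,0,-0.117],[0,0,0],0],[[0,0,-0.117],[0,0,0],0],[[0,0,-0.117],[0,0,0],0],[[0,0,0],[0,0,0],0]], "squeeze": 30}}

```text
t: 0.77
ee_pos: [0.2637, 0.6753, 0.2392]
ee_rot: [0.159, -3.137, 0.0]
force: [-0.1, 0.0, -0.2]
opening: 0.0428
gripper_force: 0.0
```

Call:
{"op": "jog_arm", "data": {"deltas": [[[0,0,0],[-1.33,-3.1,0],0],[[0,0,0],[-1.33,-3.1,0],0],[[0,0,0],[-1.33,-3.1,0],0],[[0,0,0],[-1.33,-3.1,0],0],[[0,0,0],[-1.33,-3.1,0],0]]}}

```text
t: 1.18
ee_pos: [0.3451, 0.5261, 0.2393]
ee_rot: [-0.144, 3.138, 0.0]
force: [0.7, -0.0, 0.2]
opening: 0.0428
gripper_force: 0.0
```

Call:
{"op": "jog_arm", "data": {"deltas": [[[0,0,0],[-1.33,-3.1,0],0],[[0,0,0],[-1.33,-3.1,0],0],[[0,0,0],[-1.33,-3.1,0],0],[[0,0,0],[-1.33,-3.1,0],0],[[0,0,0],[0,0,0],0]]}}

```text
t: 1.6
ee_pos: [0.4134, 0.4023, 0.2394]
ee_rot: [-0.131, 3.137, -0.006]
force: [-0.2, -0.5, -0.4]
opening: 0.0428
gripper_force: 0.0
```

Call:
{"op": "jog_arm", "data": {"deltas": [[[0,0,-0.014],[-0.96,-2.2,0],0],[[0,0,0],[-0.96,-2.2,0],0],[[0,0,0],[-0.96,-2.2,0],0],[[0,0,0],[-0.96,-2.2,0],0],[[0,0,0],[0,0,2.5],0]]}}

```text
t: 2.02
ee_pos: [0.4615, 0.3226, 0.2177]
ee_rot: [-0.157, 3.131, 0.003]
force: [0.1, 0.6, -0.6]
opening: 0.0423
gripper_force: 0.0
```

Call:
{"op": "jog_arm", "data": {"deltas": [[[0,0,0],[0,0,2.8],0],[[0,0,0],[0,0,2.8],0],[[0,0,0],[0,0,2.8],0],[[0,0,0],[0,0,2],0],[[0,0,0],[0,0,0],0]]}}

```text
t: 2.43
ee_pos: [0.4554, 0.3248, 0.1068]
ee_rot: [0.168, -3.133, 0.005]
force: [0.0, -0.3, 0.6]
opening: 0.0428
gripper_force: 0.0
```

Call:
{"op": "jog_arm", "data": {"deltas": [[[0,0,0],[-0.25,-0.84,0],0],[[0,0,0],[0,0,2],0],[[0,0,0],[0,0,2],0],[[0,0,0],[0,0,1.8],0],[[0,0,0],[0,0,0],0]]}}

```text
t: 2.85
ee_pos: [0.4604, 0.317, 0.0515]
ee_rot: [0.17, -3.136, 0.002]
force: [-0.2, -0.6, -0.7]
opening: 0.0428
gripper_force: 0.0
```

```bash
python3 - <<'E'
from h import *
p,d=snap('scene','s2')
cv2.imwrite('pics/s2c.png',cv2.resize(np.clip(p[170:360,110:310,::-1]*1.7,0,255).astype(np.uint8),None,fx=3,fy=3,interpolation=cv2.INTER_CUBIC))
print(bot.get_obs()['ee_pos'])
E
```

```text
[0.46066114 0.31725758 0.05270036]
```

View pics/s2c.png

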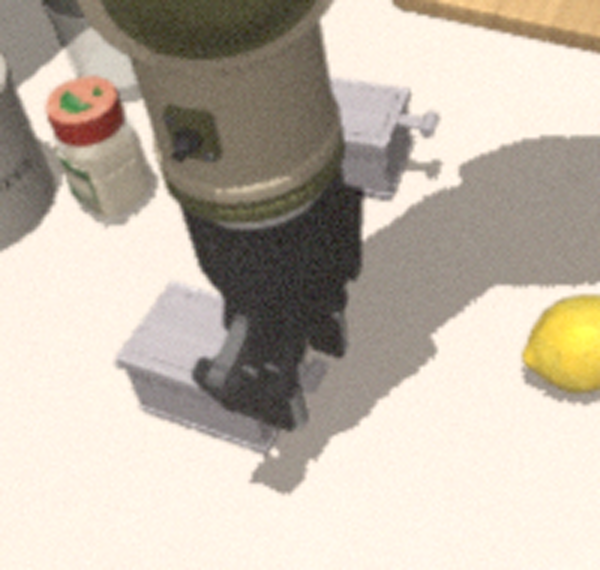

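The bar shows between the fingers at about (315,375) in the crop. I close on it.

Call:
{"op": "jog_arm", "data": {"deltas": [[[0,0,0],[0.1,0,0.4],0],[[0,0,0],[0,0,0],1],[[0,0,0],[0,0,0],1],[[0,0,0],[0,0,0],1],[[0,0,0],[0,0,0],1]]}}

```text
t: 3.32
ee_pos: [0.4598, 0.3179, 0.0493]
ee_rot: [-0.172, 3.136, 0.001]
force: [-0.4, 0.3, 6.0]
opening: 0.0169
gripper_force: 29.3
```

Call:
{"op": "jog_arm", "data": {"deltas": [[[0,0,0],[0,0,0],1],[[0,0,0],[0,0,0],1],[[0,0,0],[0,0,0],1]]}}

```text
t: 3.57
ee_pos: [0.4597, 0.3179, 0.0492]
ee_rot: [-0.173, 3.136, 0.001]
force: [-0.8, -0.3, 7.7]
opening: 0.0168
gripper_force: 29.4
```

Call:
{"op": "jog_arm", "data": {"deltas": [[[0,0,0],[0,0,-0.7],1],[[0,0,0],[-0.1,0,-0.8],1],[[0,0,0],[-0.2,0,-0.8],1],[[0,0,0],[-0.3,0,-0.8],1],[[0,0,0],[0,0,0],1]]}}

```text
t: 3.98
ee_pos: [0.466, 0.3185, 0.0811]
ee_rot: [-0.172, 3.136, 0.001]
force: [-0.4, 0.1, -2.1]
opening: 0.0168
gripper_force: 29.3
```

Call:
{"op": "jog_arm", "data": {"deltas": [[[0,0,0],[0,0,0],1],[[0,0,0],[0,0,0],1]]}}

```text
t: 4.15
ee_pos: [0.4654, 0.3184, 0.0794]
ee_rot: [-0.173, 3.136, 0.001]
force: [0.2, -0.2, -1.6]
opening: 0.0168
gripper_force: 29.3
```

```bash
python3 - <<'E'
from h import *
p,d=snap('scene','s3')
cv2.imwrite('pics/s3c.png',cv2.resize(np.clip(p[220:360,120:310,::-1]*1.7,0,255).astype(np.uint8),None,fx=4,fy=4,interpolation=cv2.INTER_CUBIC))
print(bot.get_obs()['force'])
E
```

```text
[ 1.63667204  0.5651089  -2.46944898]
```

View pics/s3c.png

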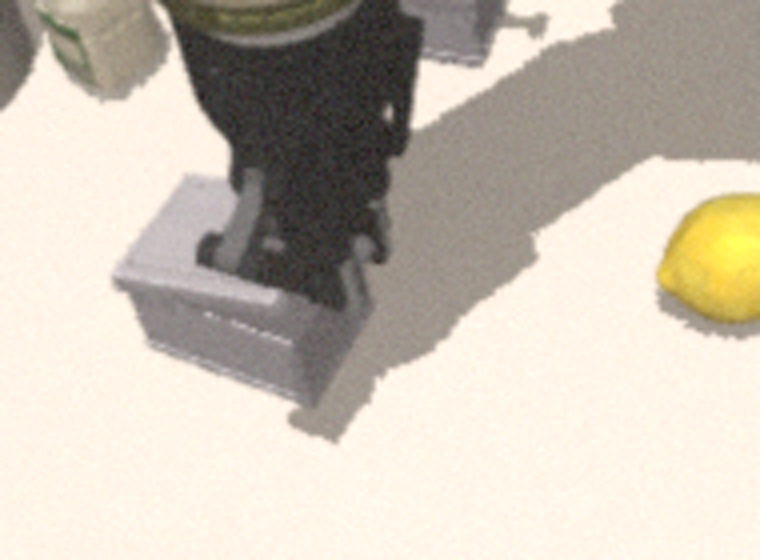

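The bottom corner of the body stayed put, at about (310,405) in this crop, while the lid rose. So the left tin is the free one, and I swing its lid past upright.

Call:
{"op": "jog_arm", "data": {"deltas": [[[0,0,0],[-0.45,0,-1.1],1],[[0,0,0],[-0.57,0,-1.1],1],[[0,0,0],[-0.8,0,-1.1],1],[[0,0,0],[-0.9,0,-1.05],1],[[0,0,0],[0,0,0],1]]}}

```text
t: 4.62
ee_pos: [0.4939, 0.3214, 0.124]
ee_rot: [-0.171, 3.135, 0.001]
force: [-2.2, -0.3, 1.6]
opening: 0.0169
gripper_force: 29.6
```

Call:
{"op": "jog_arm", "data": {"deltas": [[[0,0,0],[-1.05,0,-0.9],1],[[0,0,0],[-1.14,0,-0.77],1],[[0,0,0],[-1.22,0,-0.6],1],[[0,0,0],[-1.3,0,-0.47],1],[[0,0,0],[0,0,0],1]]}}

```text
t: 5.03
ee_pos: [0.5407, 0.3263, 0.1501]
ee_rot: [-0.171, 3.136, -0.0]
force: [-1.1, -1.3, 4.6]
opening: 0.0168
gripper_force: 30.1
```

Call:
{"op": "jog_arm", "data": {"deltas": [[[0,0,0],[-1.35,0,-0.26],1],[[0,0,0],[-1.37,0,-0.15],1],[[0,0,0],[-1.1,0,0.05],1],[[0,0,0],[-1.1,0,0.12],1],[[0,0,0],[-0.6,0,0.1],1]]}}

```text
t: 5.45
ee_pos: [0.5946, 0.3325, 0.151]
ee_rot: [-0.172, 3.137, -0.0]
force: [-1.5, -1.4, 4.5]
opening: 0.0168
gripper_force: 30.4
```

Call:
{"op": "jog_arm", "data": {"deltas": [[[0,0,0],[0,0,0],1],[[0,0,0],[0,0,0],0.3],[[0,0,0],[0,0,0],0.3],[[0,0,0],[0,0,0],0.3],[[0,0,0],[0,0,-2],0.3]]}}

```text
t: 5.87
ee_pos: [0.5916, 0.3316, 0.1682]
ee_rot: [0.174, -3.131, 0.005]
force: [-0.2, 0.2, 0.1]
opening: 0.0299
gripper_force: 0.0
```

Call:
{"op": "jog_arm", "data": {"deltas": [[[0,0,0],[0,0,-2.5],0],[[0,0,0],[0,0,-2.5],0],[[0,0,0],[0,0,0],0]]}}

```text
t: 6.12
ee_pos: [0.5954, 0.334, 0.2265]
ee_rot: [-0.173, 3.131, 0.005]
force: [-0.3, -0.2, 0.6]
opening: 0.0425
gripper_force: 0.0
```

```bash
python3 - <<'E'
from h import *
p,d=snap('scene','s4'); print(bot.get_obs()['ee_pos'],bot.get_obs()['ee_rot'],bot.get_obs()['qpos'])
E
```

```text
[0.59467818 0.33346309 0.22433632] [-0.17326926  3.13270843  0.0037345 ] [-0.50418996  0.56273879 -0.13976931  1.71746286  0.09819441  0.86344453
  0.99510324]
```

View pics/s4.png

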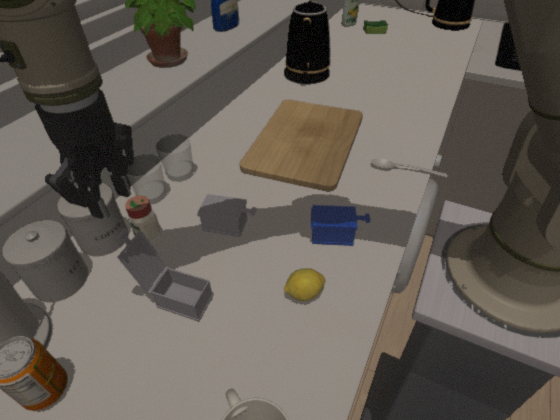

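The left tin's lid stands wide open at (140,262), and its body sits upright at (182,292). Next I fetch the other tin at (222,215), which is the stiff one by elimination.

Call:
{"op": "jog_arm", "data": {"deltas": [[[0,0,-0.122],[0,0,0],-1],[[0,0,0],[1.29,-3.15,0],-1],[[0,0,0],[1.29,-3.15,0],-1],[[0,0,0],[1.29,-3.15,0],-1],[[0,0,0],[1.29,-3.15,0],-1]]}}

```text
t: 6.58
ee_pos: [0.5715, 0.1967, 0.2205]
ee_rot: [0.365, -3.119, 0.001]
force: [0.3, -0.2, -0.1]
opening: 0.0853
gripper_force: 0.0
```

Call:
{"op": "jog_arm", "data": {"deltas": [[[0,0,0],[1.29,-3.15,0],-1],[[0,0,0],[1.29,-3.15,0],-1],[[0,0,0],[0,0,2.5],-1],[[0,0,0],[0,0,2.5],-1],[[0,0,0],[0,0,0],-1]]}}

```text
t: 7.0
ee_pos: [0.5595, 0.1294, 0.1676]
ee_rot: [0.362, -3.114, 0.002]
force: [-1.6, -0.7, -0.3]
opening: 0.0858
gripper_force: 0.0
```

Call:
{"op": "jog_arm", "data": {"deltas": [[[0,0,0],[0,0,2.5],-1],[[0,0,0],[0,0,0],-1],[[0,0,0],[0,0,0],-1]]}}

```text
t: 7.25
ee_pos: [0.5613, 0.1312, 0.1462]
ee_rot: [0.365, -3.118, 0.001]
force: [1.3, -0.0, 1.4]
opening: 0.0855
gripper_force: 0.0
```

Call:
{"op": "jog_arm", "data": {"deltas": [[[0,0,0],[-0.2,0,2.2],-1],[[0,0,0],[0,0,2.2],-1],[[0,0,0],[0,0,2.2],-1],[[0,0,0],[0,0,2.2],-1],[[0,0,0],[0,0,1.8],-1]]}}

```text
t: 7.67
ee_pos: [0.5646, 0.1319, 0.0408]
ee_rot: [-0.365, 3.119, 0.0]
force: [0.2, 0.3, 0.6]
opening: 0.0852
gripper_force: 0.0
```

Call:
{"op": "jog_arm", "data": {"deltas": [[[0,0,0],[0,0,0],-1],[[0,0,0],[0,0,0],-1]]}}

```text
t: 7.83
ee_pos: [0.5642, 0.1317, 0.0412]
ee_rot: [0.365, -3.12, 0.0]
force: [-0.8, -0.1, 1.1]
opening: 0.0856
gripper_force: 0.0
```

Call:
{"op": "jog_arm", "data": {"deltas": [[[0,0,0],[0,0,0],1],[[0,0,0],[0,0,0],1],[[0,0,0],[0,0,0],1],[[0,0,0],[0,0,0],1],[[0,0,0],[0,0,0],1]], "squeeze": 70}}

```text
t: 8.25
ee_pos: [0.565, 0.1314, 0.0426]
ee_rot: [-0.364, 3.118, 0.0]
force: [-2.3, -0.9, 10.1]
opening: 0.0564
gripper_force: 72.3
```

Call:
{"op": "jog_arm", "data": {"deltas": [[[0,0,0],[0,0,-1],1],[[0,0,0],[0,0,-1.5],1],[[0,0,0],[0,0,-2],1],[[0,0,0],[0,0,-2],1],[[0,0,0],[0,0,0],1]]}}

```text
t: 8.67
ee_pos: [0.5655, 0.1315, 0.1094]
ee_rot: [-0.363, 3.116, 0.001]
force: [1.1, 0.1, -6.5]
opening: 0.0565
gripper_force: 77.3
```

Call:
{"op": "jog_arm", "data": {"deltas": [[[0,0,0],[0.83,-2.45,0],1],[[0,0,0],[0.83,-2.45,0],1],[[0,0,0],[0.83,-2.45,0],1],[[0,0,0],[0.83,-2.45,0],1],[[0,0,0],[0.83,-2.45,0],1]]}}

```text
t: 9.08
ee_pos: [0.5511, 0.0013, 0.1051]
ee_rot: [0.364, -3.119, 0.0]
force: [-0.2, -0.5, -6.4]
opening: 0.0562
gripper_force: 77.6
```

Call:
{"op": "jog_arm", "data": {"deltas": [[[0,0,0],[0.83,-2.45,0],1],[[0,0,0],[0.83,-2.45,0],1],[[0,0,0],[0.83,-2.45,0],1],[[0,0,0],[0.83,-2.45,0],1],[[0,0,0],[0.83,-2.45,0],1]]}}

```text
t: 9.5
ee_pos: [0.5388, -0.1275, 0.105]
ee_rot: [0.364, -3.119, -0.0]
force: [0.0, -0.7, -6.5]
opening: 0.0565
gripper_force: 77.6
```

Call:
{"op": "jog_arm", "data": {"deltas": [[[0,0,0],[0.83,-2.45,0],1],[[0,0,0],[0.83,-2.45,0],1],[[0,0,0],[0.83,-2.45,0],1],[[0,0,0],[0.83,-2.45,0],1],[[0,0,0],[0,0,0],1]]}}

```text
t: 9.92
ee_pos: [0.5279, -0.236, 0.1049]
ee_rot: [0.352, -3.12, 0.005]
force: [-0.1, -0.8, -6.8]
opening: 0.0561
gripper_force: 77.9
```

Call:
{"op": "jog_arm", "data": {"deltas": [[[0,0,0],[0,0,0],1],[[0,0,0],[0,0,0],1],[[0,0,0],[0,0,0],1]]}}

```text
t: 10.17
ee_pos: [0.5299, -0.228, 0.1053]
ee_rot: [0.366, -3.12, -0.001]
force: [0.3, 0.6, -7.0]
opening: 0.0564
gripper_force: 77.9
```

Call:
{"op": "jog_arm", "data": {"deltas": [[[0,0,0],[0,0,1.2],1],[[0,0,0],[0,0,1.2],1],[[0,0,0],[0,0,0.8],1],[[0,0,0],[0,0,0.4],1],[[0,0,0],[0,0,0],1]]}}

```text
t: 10.58
ee_pos: [0.5294, -0.2285, 0.0683]
ee_rot: [0.365, -3.118, -0.002]
force: [-0.1, -0.0, -6.9]
opening: 0.0564
gripper_force: 77.9
```

Call:
{"op": "jog_arm", "data": {"deltas": [[[0,0,0],[0,0,0.2],1],[[0,0,0],[0,0,0.1],1],[[0,0,0],[0,0,0],1],[[0,0,0],[0,0,0],1]]}}

```text
t: 10.92
ee_pos: [0.5301, -0.2293, 0.0669]
ee_rot: [-0.364, 3.12, -0.0]
force: [0.4, -0.3, -7.0]
opening: 0.0562
gripper_force: 78.0
```

Call:
{"op": "jog_arm", "data": {"deltas": [[[0,0,0],[0,0,0.15],1],[[0,0,0],[0,0,0.1],1],[[0,0,0],[0,0,0],1],[[0,0,0],[0,0,0],1]]}}

```text
t: 11.25
ee_pos: [0.5301, -0.2294, 0.0645]
ee_rot: [-0.364, 3.12, -0.001]
force: [-0.4, 0.5, 0.1]
opening: 0.0563
gripper_force: 78.5
```

The force now reads zero, so the tin rests on the board. I release it and retreat.

Call:
{"op": "jog_arm", "data": {"deltas": [[[0,0,0],[0,0,0],0.3],[[0,0,0],[0,0,0],-0.3],[[0,0,0],[0,0,0],-1],[[0,0,0],[0,0,0],-1],[[0,0,0],[0,0,0],-1]]}}

```text
t: 11.67
ee_pos: [0.5304, -0.2292, 0.0642]
ee_rot: [-0.364, 3.12, -0.0]
force: [0.4, 0.0, 0.5]
opening: 0.0854
gripper_force: 0.0
```

Call:
{"op": "jog_arm", "data": {"deltas": [[[0,0,0],[0,0,-1.5],-1],[[0,0,0],[0,0,-3],-1],[[0,0,0],[0,0,-3],-1],[[0,0,0],[0,0,-3],-1],[[0,0,0],[0,0,-3],-1]]}}

```text
t: 12.08
ee_pos: [0.5299, -0.2291, 0.2005]
ee_rot: [-0.364, 3.12, 0.0]
force: [-0.3, -0.0, -0.7]
opening: 0.0853
gripper_force: 0.0
```

Call:
{"op": "jog_arm", "data": {"deltas": [[[0,0,0],[0,0,-2],-1],[[0,0,0],[0,0,0],-1],[[0,0,0],[0,0,0],-1],[[0,0,0],[0,0,0],-1]]}}

```text
t: 12.42
ee_pos: [0.5296, -0.2292, 0.2186]
ee_rot: [0.364, -3.12, -0.0]
force: [0.3, -0.6, 0.1]
opening: 0.0852
gripper_force: 0.0
```

```bash
python3 - <<'E'
from h import *
p,d=snap('scene','s5'); print(bot.get_obs()['ee_pos'],bot.get_obs()['force'],bot.get_obs()['opening'])
E
```

```text
[ 0.52939293 -0.22908972  0.21807728] [-0.15357471  0.35915649 -1.08372213] 0.08527410623900022
```

View pics/s5.png

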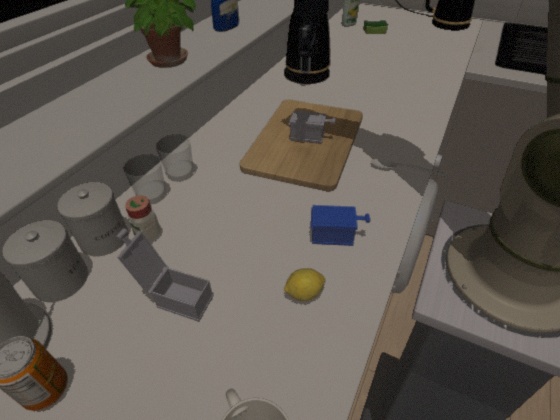

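The stiff tin stands shut and upright on the board at (308,128). The free tin stands open at (182,292), its lid at (142,262), and the arm is clear of both.

```bash
python3 -c "
from station import bot
print(bot.job_done())"
```

```text
the job is handed in; nothing more can be done
None
```

I handed the job in at about 12.5 s: the left tin's lid swung freely, so it stands wide open on the worktop, and the other tin, taken as stiff by elimination without trying its lid, stands shut and upright near the centre of the board.

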